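Test the stop button, then hold the sharpener's hood half open

TASK

Do the daily check of the tool sharpener: push the mushroom stop button on the little box all the way down so that it latches, then reset it by turning its head clockwise (seen from above) a quarter turn until it has sprung back up. Only then lift the sharpener's hood by its bar handle and hold it half open, at 45 degrees, so that the wheel can be looked at. The hood falls shut if let go, so finish while still holding it there by the handle, and leave the loose things round about where they are.

Things in the scene. Friction and masses are not known exactly. Their poses are not given: they have to be found in the camera images.
- sharpener: grey motor box of the tool sharpener, fixed, 160 x 160 mm, its top 75 mm high, with a flat grinding wheel on top (top at 101 mm) that a bare steel hood covers. Origin on the table under the wheel's axis (the box reaches from 70 mm in front of it to 90 mm behind it); its -x axis points to the front (roughly to the robot), z up
- guard (a joint): angle in rad of the sheet-steel hood (140 mm deep, 150 mm wide, 42 mm high, open below, 0.4 to 0.65 kg) about its level hinge at its far edge, a line along the sharpener's y axis, 78 mm behind the sharpener's origin and 88 mm above the table: 0 = shut, grows as the front edge rises, 1.35 at most; it takes 2 to 3 N at the handle and always falls shut by itself
- guard_handle (a point): bow handle on the hood's front: a level round bar, 12 mm thick, 70 mm long, held 45 mm in front of the hood by an arm at each end. Origin at the bar's middle: with the hood shut 185 mm in front of the hinge line and 17 mm above it (105 mm above the table). Turns with the hood: y along the bar, x to the hood. Pinch it from above, one finger each side of the bar, which may turn between them
- stop_box: grey stop station, fixed to the table to the left of the sharpener: box 84 x 84 mm, top at 57 mm (60 mm at the collar round the stem), on a foot plate of 88 x 108 mm; origin on the table under the button's axis, z up
- stop_top (a point): centre of the top of the black round mushroom head of the stop button (head 40 mm across, 17 mm thick, on a stem of 18 mm; top 95 mm above the table when up, underside 18 mm above the collar)
- stop_button (a joint): how far the mushroom head is down, m: 0 = up, 0.010 = bottom. A spring pushes it up (3 N at the top, 6 N at the bottom, and up to 2 N more at the latch). Pushed to the bottom and let go, it stays latched at about 0.005; it springs up again once the head is turned and no finger holds it
- stop_head (a joint): turn of the mushroom head, rad: 0 at the start, grows clockwise seen from above, to 1.6 at most; the latch lets go at about 0.4; it stays where it is turned (0.03 N m of friction)
- whetstone: loose two-layer sharpening stone, 60 x 180 x 32 mm, lying; bystander, origin under its centre
- flat_chisel: loose chisel with a dark wooden handle, 25 x 200 x 23 mm, lying; bystander, origin under its centre
- small_jar: loose white jar with lid, 46 mm across, 50 mm high; bystander, origin under its centre

How it is judged:
By the outcome, as a careful person would: the job done as asked, in the order asked, and still so for the second after the job is handed in, while the arm keeps its last pose, push and grip.
It also fails if it takes over 54 s, if anything falls off the work surface, if the arm or the gripper's body presses on something with over 40 N, if the wrist force passes 120 N, or if a joint passes its speed limit or range.

ROBOT

A 6-joint arm with a two-finger parallel gripper is mounted at the origin on a cart in front of the work surface, level with it; the furniture and walls round the work are solid. World frame = base frame: x ahead of the robot, y to its left, z up, the work surface at z = 0. Lengths are in m, angles in rad, forces in N, time in s.
With the tool pointing down it reaches from about 0.35 to 0.925 m from the base axis. Payload 6.4 kg.
Tool frame: the origin (TCP) lies on the centre line of the jaws, within the pads' length; the fingertips stand 17 mm ahead of it and the grasp point (between the pads) lies 2 mm behind it (manip.finger_overhang is the z of the fingertips in the tool frame, in m); z points along the fingers, y is the line along which they close (so a half turn about z gives the same grasp; the last joint's range is limited). The gripper opens to 85 mm and grips with 20 to 120 N. Pads are 22 mm wide; open, the fingers measure 114 mm over their backs; the gripper's body (76 mm by 85 mm) begins 54 mm behind the grasp point. The pads swing forward as they close: fully open they stand 13 mm farther back than shut.
Start: joints at [0.539, 0.245, 1.558, -0, 1.339, -0.174], TCP at [0.492, 0.425, 0.22] pointing down, gripper open.
Joint ranges: [-3.13, 3.13], [-1.02, 2.26], [0.13, 2.54], [-0.95, 4.09], [0.21, 2.88], [-2.74, 2.74]. Speed limits (rad/s): [2.57, 2.57, 3.14, 3.14, 3.14, 3.14].

INTERFACE

Orientations are given as a unit quaternion [x, y, z, w].
In Python, from rig import manip, eyes, job gives the robot as it stands.
- The arm moves only by the tool step_arm, never from a script. Its argument "steps" is a list of rows, each a list of 4 numbers: the shift along the tool's x, y, z in mm, then the turn about the tool's z in degrees. A call has 1 to 12 rows; each row is the pose to reach, as a shift and turn from the pose commanded when the call began, along the tool's axes at that moment; what a row does not reach only later rows make up. A row lasts 1/8 s, in which the tool goes at most 62.5 mm and 10.7 degrees, less where a joint would pass 70% of its speed; a pose out of reach is approached as far as the arm can. A call with a gripper value outside its range is refused whole. "hand" is the finger opening in mm, from 0 to 85.4, set as the call begins (left out, the last holds). The fingers move at their own pace and stop on an object; "newtons" is the grip in N (left out, the last holds). Time passes only in rows, so rows that repeat a pose let the fingers close. It gives the time, the measured TCP pose, the force, the opening and the grip force at its end, in the units of the state.
- manip.observe(): the state, without advancing time (a new reading comes with each control period).
- eyes.get_image(name): name is "scene" or "top" or "wrist"; returns the picture (384x512x3 uint8, blue, green, red); there is no depth.
- eyes.calibration(name): a dict with "fx", "fy", "cx", "cy" (pixels), "rvec" (rotation vector, rad) and "tvec" (3), from world to camera coordinates, as OpenCV has them. Camera axes: x right, y down, z forward; pixel columns grow to the right and rows downward; lengths in m; the calibration is good to about 2 mm. A picture is of the moment at which its call begins: read the wrist's pose just before it. calibration takes no time and is no camera call; for the wrist camera it gives the pose at the moment of the call.
- job.hand_in(): hands the job in; it is judged then, once.
Trained networks look in the newest picture that a camera, given by its name, has taken for a name from the list of things; names that differ only in an ending like _2 or _b are one class to them, and where a whole thing is asked for, a point or a joint stands for the part that bears it (a point fixed in the world has none). Each returns a list of dicts, best first, with "p" (0 to 1); they miss things now and then, are a little off and sometimes report something else, mostly with a low value. They report only what shows in the picture. A call takes as long as a camera call.
- eyes.spot_in(camera, target): "point" ([column, row] in pixels, amid what is visible of it).
- eyes.spot_point(camera, target): "point" ([column, row] in pixels: a listed point, or the origin of a listed thing).
The state is a dict: "t": time; "joint_pos": joint angles; "qd": joint speeds; "joint_torque": joint torques, N m; "position": TCP position; "ee_rot": TCP orientation; "ft_force": force on the tool from outside, world axes, zero at the start; "moment": the same for the moment, N m; "grip_width": opening from 0.0 (shut) to 1.0 (fully open); "gripper_force": force on a finger pad.
Only numpy, scipy, OpenCV 4.12 (cv2) and the standard library are available. Lean on these libraries where they do the work, as an engineer would, in place of code of your own. Each camera call takes 0.05 s, during which the arm holds its last target. There are 200 camera calls.

## Working session

There is one attempt and no reset: what is moved stays moved. The work goes in short steps, Python scripts to look and compute and a tool call to move; the robot and the scene stay as the last step left them, time stands still between calls to the robot, and variables do not carry over. Pictures are saved under pics/ and viewed, at most 10 in all, crops included, and the job is handed in when it is done.

Besides the shell and the picture viewer there is one more tool, called after "Request:" by a JSON object that holds its "name" and its "arguments". step_arm: Moves the arm, as the interface text tells. Its arguments: {"type":"object","properties":{"steps":{"type":"array","items":{"type":"array","items":{"type":"number"}}},"hand":{"type":"number"},"newtons":{"type":"number"}},"required":["steps"]}

```bash
ls; mkdir -p pics; cat > h.py <<'E'
import numpy as np, cv2
from scipy.spatial.transform import Rotation as R
from rig import manip, eyes, job
def cal(n):
    c=eyes.calibration(n); K=np.array([[c['fx'],0,c['cx']],[0,c['fy'],c['cy']],[0,0,1.]])
    return K,np.array(c['rvec'],float).ravel(),np.array(c['tvec'],float).ravel()
def ray(n,p):
    K,r,t=cal(n); M=cv2.Rodrigues(r)[0]
    return -M.T@t, M.T@(np.linalg.inv(K)@[p[0],p[1],1])
def atz(n,p,z):
    o,d=ray(n,p); return o+d*(z-o[2])/d[2]
def proj(n,P):
    K,r,t=cal(n); return cv2.projectPoints(np.array(P,float).reshape(-1,3),r,t,K,None)[0][:,0]
def tri(obs):
    A=np.zeros((3,3));b=np.zeros(3)
    for n,p in obs:
        o,d=ray(n,p);d=d/np.linalg.norm(d);Q=np.eye(3)-np.outer(d,d);A+=Q;b+=Q@o
    return np.linalg.solve(A,b)
E
python3 - <<'E'
from h import *
ims=[]
Z=dict(stop_top=.095,guard_handle=.105,sharpener=0,stop_box=0)
for n in ('scene','top'):
    im=eyes.get_image(n); cv2.imwrite(f'pics/{n}0.png',im); ims.append(im)
    for k in Z:
        for d in eyes.spot_point(n,k)[:2]: print(n,k,np.round(d['point'],1),round(d['p'],2),np.round(atz(n,d['point'],Z[k]),4))
s=manip.observe(); print({k:np.round(v,3) for k,v in s.items()}, manip.finger_overhang)
E
```

```text
pics
scene stop_top [179.6 141.4] 0.63 [0.6054 0.314  0.095 ]
scene guard_handle [251.5 188.4] 0.59 [ 0.614  -0.0075  0.105 ]
scene sharpener [271.8 191.7] 0.94 [0.7203 0.0073 0.    ]
scene sharpener [185.4 163.7] 0.51 [0.6076 0.3077 0.    ]
scene stop_box [188.8 165.2] 0.76 [0.6111 0.2933 0.    ]
top stop_top [140.1 203.9] 0.56 [0.6065 0.2985 0.095 ]
top guard_handle [259.9 201.6] 0.57 [ 0.6184 -0.0105  0.105 ]
top stop_box [151.2 210.7] 0.67 [0.6028 0.295  0.    ]
top stop_box [362.1 163.5] 0.6 [ 0.7547 -0.3024  0.    ]
{'t': np.float64(0.5), 'joint_pos': array([ 0.539,  0.245,  1.558,  0.   ,  1.339, -0.174]), 'qd': array([-0.001, -0.001,  0.002, -0.001, -0.001,  0.   ]), 'joint_torque': array([-0.0000e+00, -4.2909e+01, -3.2608e+01, -0.0000e+00,  1.0000e-03,
        0.0000e+00]), 'position': array([0.492, 0.425, 0.22 ]), 'ee_rot': array([ 0.416,  0.909, -0.   , -0.   ]), 'ft_force': array([ 0.011,  0.94 , -0.731]), 'moment': array([ 0.045, -0.021,  0.02 ]), 'gripper_force': np.float64(0.0), 'grip_width': np.float64(1.001)} 0.017
```

View pics/scene0.png

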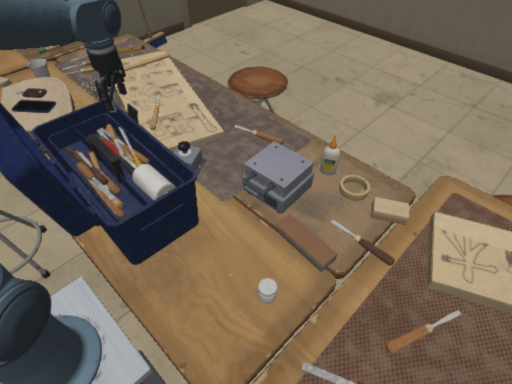

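View pics/top0.png

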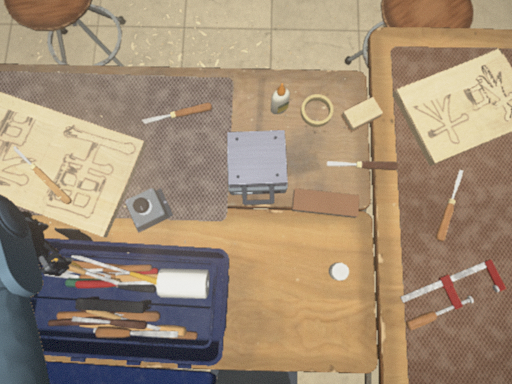

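The scene view shows the button at about (184,148) and the handle at about (258,192). In the top view they are at about (142,205) and (258,203). Next I'll zoom in and add the wrist view.

```bash
python3 - <<'E'
from h import *
a=cv2.imread('pics/top0.png')[120:240,110:310]; b=cv2.imread('pics/scene0.png')[120:240,140:340]
w=eyes.get_image('wrist'); cv2.imwrite('pics/w0.png',w)
for k in ('stop_top','guard_handle','stop_box'):
    for d in eyes.spot_point('wrist',k)[:2]: print(k,d, atz('wrist',d['point'],.095))
z=lambda i:cv2.resize(i,(400,240),interpolation=cv2.INTER_CUBIC)
cv2.imwrite('pics/c0.png',np.vstack([np.hstack([z(a),z(b)]),np.hstack([cv2.resize(w,(400,300)),np.zeros((300,400,3),np.uint8)])]))
E
```

```text
stop_top {'point': [261.4, 318.3], 'p': 0.58} [0.60578609 0.29941987 0.095     ]
stop_box {'point': [260.1, 272.8], 'p': 0.83} [0.56481063 0.34427013 0.095     ]
```

View pics/c0.png

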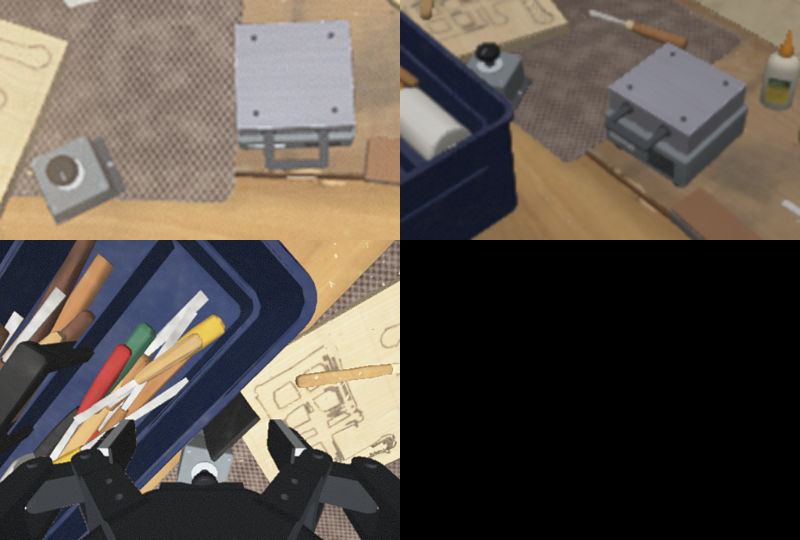

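The crops show the button head's top centre at about top (141,205) and scene (184,144). The handle bar runs from top (243,203) to (272,202). Next I'll triangulate these and get the toolbox rim height.

```bash
python3 - <<'E'
from h import *
T=lambda p,q:np.round(tri([('top',p),('scene',q)]),3)
print('rim corner',T((227,250),(197,180)))
print('button',T((141,205),(184,144)), [np.round(atz(n,p,.095),4) for n,p in (('top',(141,205)),('scene',(184,144)))])
b=np.array([.606,.299,.095])
for n in('top','scene','wrist'): print(n,proj(n,[b,b-[0,0,.035]]))
for p in ((243,203),(272,202),(228,130.5),(287,131),(228,184)): print(np.round(atz('top',p,.105 if p[1]>200 else .130),3))
for z in (.05,.1,.15,.2): print(z,atz('top',(135,243),z))
for n in('top','scene'):
  d=eyes.spot_in(n,'stop_top')[:1]; print(n,d,[np.round(atz(n,x['point'],.087),4) for x in d])
  d=eyes.spot_in(n,'guard_handle')[:1]; print(n,d,[np.round(atz(n,x['point'],.105),4) for x in d])
E
```

```text
rim corner [0.489 0.064 0.176]
button [0.606 0.295 0.095] [array([0.6037, 0.2959, 0.095 ]), array([0.6073, 0.2932, 0.095 ])]
top [[139.87135127 204.0931658 ]
 [143.76628001 206.20965943]]
scene [[182.57537749 143.3865887 ]
 [184.10998986 151.70245789]]
wrist [[261.29649012 318.61763303]
 [260.97809671 299.42547444]]
[0.614 0.033 0.105]
[ 0.618 -0.041  0.105]
[0.798 0.076 0.13 ]
[ 0.801 -0.076  0.13 ]
[0.657 0.071 0.13 ]
0.05 [0.50862596 0.31721047 0.05      ]
0.1 [0.50587331 0.30146017 0.1       ]
0.15 [0.50312066 0.28570986 0.15      ]
0.2 [0.500368   0.26995956 0.2       ]
top [{'point': [142.9, 204.4], 'p': 0.59}] [array([0.6066, 0.2935, 0.087 ])]
top [{'point': [259.5, 162.4], 'p': 0.82}] [array([ 0.7219, -0.0071,  0.105 ])]
scene [{'point': [182.4, 147.5], 'p': 0.65}] [array([0.598 , 0.2914, 0.087 ])]
scene [{'point': [277.9, 169.3], 'p': 0.59}] [array([ 0.7241, -0.0077,  0.105 ])]
```

Request:
{"name": "step_arm", "arguments": {"steps": [[-30, 0, -20, -10], [-70, 0, -20, -20], [-110, 0, -20, -30], [-150, 0, -20, -40], [-171, 1, -20, -49], [-171, 1, -20, -49], [-171, 1, -20, -49]], "hand": 0, "newtons": 40}}

```text
t: 1.78
position: [0.6037, 0.2971, 0.2404]
ee_rot: [0.002, 1.0, 0.0, -0.0]
ft_force: [0.2, 0.5, 0.4]
grip_width: -0.002
gripper_force: 0.0
```

```bash
cat > look.py <<'E'
from h import *
import sys
s=manip.observe(); print('t',round(s['t'],2),'p',np.round(s['position'],4),'y,x axes',np.round(R.from_quat(s['ee_rot']).as_matrix()[:,[0,1]].T,3).tolist(),'j',np.round(s['joint_pos'],2),'f',np.round(s['ft_force'],1),'g',s['grip_width'],s['gripper_force'])
w=eyes.get_image('wrist'); cv2.imwrite(f'pics/{sys.argv[1]}.png',w)
k=sys.argv[2]; z=float(sys.argv[3])
for d in eyes.spot_point('wrist',k)[:2]: print(k,np.round(d['point']),round(d['p'],2),np.round(atz('wrist',d['point'],z),4))
E
python3 look.py w1 stop_top .095
```

```text
t 1.77 p [0.6037 0.2971 0.2404] y,x axes [[-1.0, 0.004, 0.0], [0.004, 1.0, 0.0]] j [ 0.29  0.28  1.48  0.    1.38 -1.28] f [0.2 0.5 0.4] g -0.0024161946337021086 0.0
stop_top [257. 173.] 0.98 [0.6021 0.2973 0.095 ]
```

View pics/w1.png

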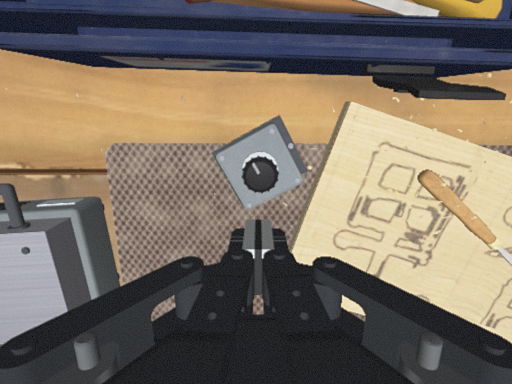

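The wrist view shows the head at about (260,175), which puts it at (0.603, 0.297), straight under the tool. Next I'll push it.

Request:
{"name": "step_arm", "arguments": {"steps": [[0, 0, 55, 0], [0, 0, 105, 0], [0, 0, 122, 0], [0, 0, 128, 0], [0, 0, 132, 0], [0, 0, 135, 0], [0, 0, 137, 0], [0, 0, 138, 0], [0, 0, 138, 0]]}}

```text
t: 3.0
position: [0.6043, 0.2965, 0.1026]
ee_rot: [0.001, 1.0, 0.0, 0.0]
ft_force: [1.0, -0.5, -0.5]
grip_width: 0.002
gripper_force: 0.0
```

Request:
{"name": "step_arm", "arguments": {"steps": [[0, 0, 1, 0], [0, 0, 2, 0], [0, 0, 3, 0], [0, 0, 3, 0]]}}

```text
t: 3.5
position: [0.6042, 0.2965, 0.0993]
ee_rot: [0.001, 1.0, -0.0, -0.0]
ft_force: [0.0, -0.4, -0.0]
grip_width: 0.003
gripper_force: 0.0
```

```bash
python3 look.py w2 stop_top .087; python3 -c "
from h import *
cv2.imwrite('pics/c2.png',np.hstack([cv2.imread('pics/w2.png')[100:340,100:420],cv2.resize(eyes.get_image('scene')[100:190,130:250],(320,240))]))"
```

```text
t 3.5 p [0.6042 0.2965 0.0993] y,x axes [[-1.0, 0.003, 0.0], [0.003, 1.0, -0.0]] j [ 0.29  0.42  1.57 -0.    1.15 -1.28] f [ 0.  -0.4 -0. ] g 0.002898820036022106 0.0
stop_top [262. 228.] 0.58 [0.6103 0.2993 0.087 ]
```

View pics/c2.png

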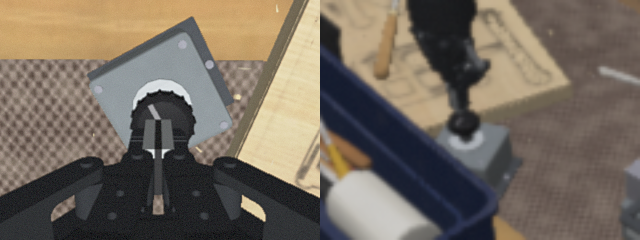

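The crop shows the closed fingertips right over the head, but no force has registered yet. I'll keep going down slowly.

Request:
{"name": "step_arm", "arguments": {"steps": [[0, 0, 1, 0], [0, 0, 2, 0], [0, 0, 3, 0], [0, 0, 3, 0]]}}

```text
t: 4.15
position: [0.6042, 0.2965, 0.0963]
ee_rot: [0.001, 1.0, -0.0, -0.0]
ft_force: [0.5, 0.7, -0.5]
grip_width: -0.002
gripper_force: 0.0
```

```bash
python3 - <<'E'
from h import *
s=manip.observe();p=s['position'];print(p)
print('cam',ray('wrist',(256,192)))
for dz in (0,.002,-.01,-.017): print(dz,proj('wrist',p+[0,0,dz]))
for dz in (.095,.085,.09): print(dz,proj('wrist',[.604,.2965,dz]),proj('wrist',[.624,.2965,dz]),proj('wrist',[.584,.2965,dz]))
w=eyes.get_image('wrist');sc=eyes.get_image('scene');cv2.imwrite('pics/s3.png',sc);cv2.imwrite('pics/w3.png',w)
cv2.imwrite('pics/c3.png',np.hstack([cv2.resize(w[150:300,180:340],(400,375)),cv2.resize(sc[120:180,155:219],(400,375),interpolation=cv2.INTER_CUBIC)]))
print(proj('scene',[p-[0,0,.017],[.604,.2965,.095],[.604,.2965,.06]]))
E
```

```text
[0.6041841  0.29646116 0.09629999]
cam (array([0.53757174, 0.29689357, 0.25033851]), array([ 0.27868218, -0.00618186, -0.96056616]))
0 [[257.10228794 227.55280427]]
0.002 [[257.09751126 228.92323371]]
-0.01 [[257.12459681 221.15238319]]
-0.017 [[257.13880858 217.0750231 ]]
0.095 [[257.16943157 226.39232642]] [[257.27334387 256.58311503]] [[257.0588335  194.25904688]]
0.085 [[257.18792473 220.09888691]] [[257.28580026 248.86968181]] [[257.08410587 189.581033  ]]
0.09 [[257.17893748 223.1573525 ]] [[257.27974161 252.6214118 ]] [[257.07183516 191.85238986]]
[[183.30454161 147.7701479 ]
 [182.55353924 144.01308418]
 [184.09153431 152.33069668]]
```

View pics/c3.png

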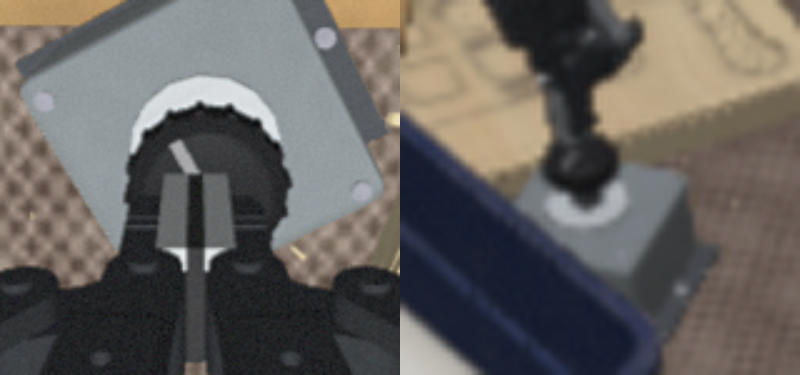

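Request:
{"name": "step_arm", "arguments": {"steps": [[0, 0, 1, 0], [0, 0, 2, 0], [0, 0, 2, 0]]}}

```text
t: 4.62
position: [0.6042, 0.2965, 0.0943]
ee_rot: [0.001, 1.0, -0.0, -0.0]
ft_force: [0.1, -0.9, 0.6]
grip_width: 0.003
gripper_force: 0.0
```

Request:
{"name": "step_arm", "arguments": {"steps": [[0, 0, 1, 0], [0, 0, 2, 0], [0, 0, 2, 0]]}}

```text
t: 5.0
position: [0.6042, 0.2965, 0.0923]
ee_rot: [0.001, 1.0, -0.0, -0.0]
ft_force: [0.1, -0.3, -0.4]
grip_width: -0.003
gripper_force: 0.0
```

```bash
python3 - <<'E'
from h import *
s=manip.observe();print(s['position'],s['ft_force'],s['moment'],s['joint_torque'])
K,_,_=cal('wrist');print(K[0,0],'depth',K[0,0]*.04/65)
E
python3 look.py w4 stop_top .095
python3 - <<'E'
from h import *
a=cv2.imread('pics/w3.png');b=cv2.imread('pics/w4.png')
cv2.imwrite('pics/c4.png',np.hstack([cv2.resize(a[150:300,180:340],(400,375)),cv2.resize(b[150:300,180:340],(400,375))]))
E
```

```text
[0.60417488 0.29648101 0.09231423] [ 0.05478217 -0.29253937 -0.43389201] [-0.02413419 -0.00589946  0.01392719] [-6.15231082e-03 -4.73146605e+01 -2.96632326e+01 -5.17461158e-04
 -3.69741465e-03  5.53883872e-08]
280.4196233460598 depth 0.1725659220591137
t 5.0 p [0.6042 0.2965 0.0923] y,x axes [[-1.0, 0.003, 0.0], [0.003, 1.0, -0.0]] j [ 0.29  0.43  1.57  0.    1.14 -1.28] f [ 0.1 -0.3 -0.4] g -0.002608180457477947 0.0
stop_top [264. 231.] 0.97 [0.6056 0.3002 0.095 ]
```

View pics/c4.png

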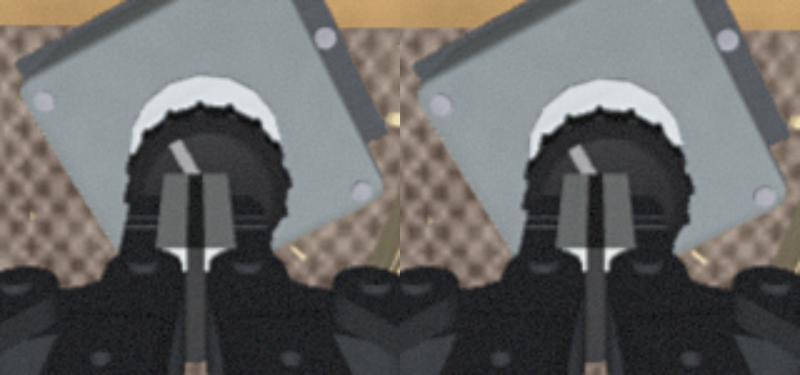

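No contact yet: the head has kept its up position in both frames, and judging by the pixels the tips are still above it. I'll keep descending and watch the force.

Request:
{"name": "step_arm", "arguments": {"steps": [[0, 0, 1.5, 0], [0, 0, 3, 0], [0, 0, 3, 0]]}}

```text
t: 5.48
position: [0.6041, 0.2964, 0.0892]
ee_rot: [0.001, 1.0, -0.0, -0.0]
ft_force: [-0.4, 1.3, -0.2]
grip_width: -0.003
gripper_force: 0.0
```

Request:
{"name": "step_arm", "arguments": {"steps": [[0, 0, 1.5, 0], [0, 0, 3, 0], [0, 0, 3, 0]]}}

```text
t: 5.85
position: [0.6041, 0.2965, 0.0863]
ee_rot: [0.001, 1.0, -0.0, -0.0]
ft_force: [0.6, 0.6, -0.1]
grip_width: -0.0
gripper_force: 0.0
```

Request:
{"name": "step_arm", "arguments": {"steps": [[0, 0, 1.5, 0], [0, 0, 3, 0], [0, 0, 3, 0]]}}

```text
t: 6.22
position: [0.6044, 0.2966, 0.0839]
ee_rot: [0.001, 1.0, 0.0, 0.0]
ft_force: [-1.5, 0.5, 2.2]
grip_width: 0.001
gripper_force: 1.3
```

Request:
{"name": "step_arm", "arguments": {"steps": [[0, 0, 2, 0], [0, 0, 3, 0], [0, 0, 3, 0]]}}

```text
t: 6.6
position: [0.6044, 0.2966, 0.0807]
ee_rot: [0.001, 1.0, 0.0, 0.0]
ft_force: [-1.2, 0.0, 4.4]
grip_width: 0.003
gripper_force: 2.0
```

Request:
{"name": "step_arm", "arguments": {"steps": [[0, 0, 2, 0], [0, 0, 3, 0], [0, 0, 3, 0]]}}

```text
t: 6.98
position: [0.6045, 0.2965, 0.0776]
ee_rot: [0.001, 1.0, 0.0, 0.0]
ft_force: [-0.9, -0.5, 4.5]
grip_width: -0.002
gripper_force: 2.2
```

```bash
python3 look.py w5 stop_top .087
python3 - <<'E'
from h import *
b=cv2.imread('pics/w5.png');sc=eyes.get_image('scene')
cv2.imwrite('pics/c5.png',np.hstack([cv2.resize(b[150:300,180:340],(400,375)),cv2.resize(sc[120:180,155:219],(400,375),interpolation=cv2.INTER_CUBIC)]))
E
```

```text
t 6.97 p [0.6045 0.2965 0.0776] y,x axes [[-1.0, 0.003, -0.0], [0.003, 1.0, 0.0]] j [ 0.29  0.45  1.58  0.    1.12 -1.28] f [-0.9 -0.5  4.5] g -0.0016876772123975024 2.2247454187441917
stop_top [264. 239.] 0.98 [0.6074 0.3003 0.087 ]
```

View pics/c5.png

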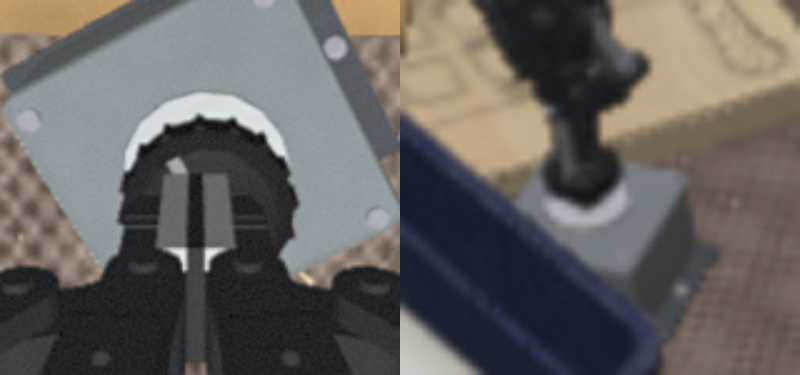

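Contact is made and the head is going down (spring force about 4.5 N). I'll continue to the bottom.

Request:
{"name": "step_arm", "arguments": {"steps": [[0, 0, 1.5, 0], [0, 0, 3, 0], [0, 0, 3, 0]]}}

```text
t: 7.5
position: [0.6044, 0.2966, 0.0746]
ee_rot: [0.001, 1.0, 0.0, 0.0]
ft_force: [-1.5, 0.4, 5.5]
grip_width: 0.001
gripper_force: 2.7
```

Request:
{"name": "step_arm", "arguments": {"steps": [[0, 0, 1, 0], [0, 0, 1.5, 0], [0, 0, 1.5, 0]]}}

```text
t: 7.88
position: [0.6046, 0.2966, 0.074]
ee_rot: [0.001, 1.0, 0.0, 0.0]
ft_force: [-2.1, -1.4, 8.2]
grip_width: -0.001
gripper_force: 4.3
```

Request:
{"name": "step_arm", "arguments": {"steps": [[0, 0, 1, 0], [0, 0, 2, 0], [0, 0, 2, 0]]}}

```text
t: 8.25
position: [0.6048, 0.2967, 0.0738]
ee_rot: [0.001, 1.0, 0.0, 0.0]
ft_force: [-7.7, -1.8, 17.2]
grip_width: 0.003
gripper_force: 8.5
```

The button is at the bottom (17 N). I'll lift off, open, and check that it latched.

Request:
{"name": "step_arm", "arguments": {"steps": [[0, 0, -10, 0], [0, 0, -35, 0], [-1, 3.5, -70, 0], [-1, 3.5, -70, 0], [-1, 3.5, -70, 0], [-1, 3.5, -70, 0]]}}

```text
t: 9.0
position: [0.6041, 0.2995, 0.1387]
ee_rot: [0.001, 1.0, -0.001, -0.002]
ft_force: [0.0, -0.2, -0.4]
grip_width: 0.001
gripper_force: 0.0
```

Request:
{"name": "step_arm", "arguments": {"steps": [[0, 0, 0, 0], [0, 0, 0, 0], [0, 0, 0, 0]], "hand": 66, "newtons": 40}}

```text
t: 9.38
position: [0.6052, 0.3, 0.1408]
ee_rot: [0.001, 1.0, -0.0, -0.0]
ft_force: [0.1, -0.2, -0.4]
grip_width: 0.64
gripper_force: 0.0
```

```bash
python3 look.py w6 stop_top .090
python3 - <<'E'
from h import *
b=cv2.imread('pics/w6.png');sc=eyes.get_image('scene');cv2.imwrite('pics/s6.png',sc)
cv2.imwrite('pics/c6.png',np.hstack([cv2.resize(b[90:378],(400,225)),cv2.resize(sc[120:156,155:219],(400,225),interpolation=cv2.INTER_CUBIC)]))
E
```

```text
t 9.38 p [0.6052 0.3    0.1408] y,x axes [[-1.0, 0.003, 0.0], [0.003, 1.0, -0.0]] j [ 0.29  0.38  1.54  0.    1.22 -1.28] f [ 0.1 -0.2 -0.4] g 0.6397736783039635 0.0
stop_top [256. 202.] 0.56 [0.6065 0.299  0.09  ]
```

View pics/c6.png

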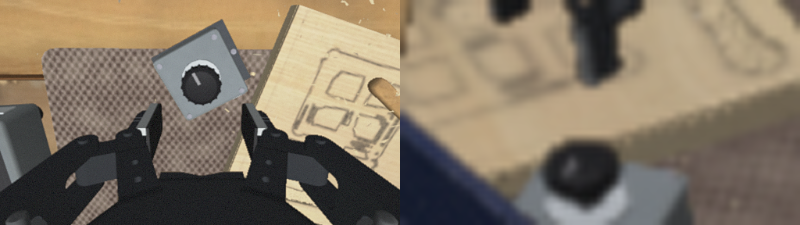

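The view shows the head lower than before (scene row about 147.5, 145.6 when up), so it is latched, and it is centred between the open fingers. I'll go down round it.

Request:
{"name": "step_arm", "arguments": {"steps": [[-1, 0, 35, 0], [-1, 0, 55, 0], [-1, 0, 60, 0], [-1, 0, 63, 0], [-1, 0, 66, 0], [-1, 0, 66, 0]]}}

```text
t: 10.28
position: [0.6066, 0.3001, 0.0756]
ee_rot: [0.001, 1.0, 0.0, 0.0]
ft_force: [-0.5, -0.0, -0.2]
grip_width: 0.771
gripper_force: 0.0
```

Request:
{"name": "step_arm", "arguments": {"steps": [[0, 0, 2, 0], [0, 0, 4, 0], [0, 0, 6, 0], [0, 0, 6, 0]]}}

```text
t: 10.78
position: [0.6061, 0.2999, 0.0687]
ee_rot: [0.001, 1.0, -0.0, -0.0]
ft_force: [-0.1, 0.2, -0.0]
grip_width: 0.773
gripper_force: 0.0
```

```bash
python3 look.py w7 stop_top .090; python3 -c "
from h import *
cv2.imwrite('pics/s7.png',eyes.get_image('scene'))"
```

```text
t 10.78 p [0.6061 0.2999 0.0687] y,x axes [[-1.0, 0.003, 0.001], [0.003, 1.0, -0.0]] j [ 0.29  0.47  1.57 -0.    1.11 -1.28] f [-0.1  0.2 -0. ] g 0.7730693020876996 0.0
stop_top [255. 243.] 0.7 [0.6058 0.2989 0.09  ]
```

Request:
{"name": "step_arm", "arguments": {"steps": [[0, 0, 2, 0], [0, 0, 4, 0], [0, 0, 6, 0], [0, 0, 6, 0]]}}

```text
t: 11.42
position: [0.6061, 0.2999, 0.0626]
ee_rot: [0.001, 1.0, -0.0, -0.0]
ft_force: [-0.1, -0.4, 0.3]
grip_width: 0.775
gripper_force: 0.0
```

Request:
{"name": "step_arm", "arguments": {"steps": [[0, 0, 2, 0], [0, 0, 4, 0], [0, 0, 4, 0]]}}

```text
t: 11.8
position: [0.6061, 0.2999, 0.0587]
ee_rot: [0.001, 1.0, -0.0, -0.0]
ft_force: [-0.2, 0.0, -0.5]
grip_width: 0.771
gripper_force: 0.0
```

Request:
{"name": "step_arm", "arguments": {"steps": [[0, 0, 2, 0], [0, 0, 4, 0], [0, 0, 4, 0]]}}

```text
t: 12.18
position: [0.6061, 0.2999, 0.0547]
ee_rot: [0.001, 1.0, -0.0, -0.0]
ft_force: [-0.1, 0.1, -0.3]
grip_width: 0.772
gripper_force: 0.0
```

```bash
python3 look.py w8 stop_top .090; python3 -c "
from h import *
b=cv2.imread('pics/w8.png');sc=eyes.get_image('scene');cv2.imwrite('pics/s8.png',sc)
cv2.imwrite('pics/c8.png',np.hstack([cv2.resize(b[90:378],(400,225)),cv2.resize(sc[120:156,155:219],(400,225),interpolation=cv2.INTER_CUBIC)]))
K=cal('wrist');print(ray('wrist',(256,192)))
for dz in (0.06,.07,.08,.09):print(dz,proj('wrist',[[.6061,.3299,dz],[.595,.3299,dz]]))"
```

```text
t 12.18 p [0.6061 0.2999 0.0547] y,x axes [[-1.0, 0.003, 0.0], [0.003, 1.0, -0.0]] j [ 0.29  0.48  1.57  0.    1.08 -1.28] f [-0.1  0.1 -0.3] g 0.7716851299457823 0.0
stop_top [255. 259.] 0.91 [0.607  0.2992 0.09  ]
(array([0.53966295, 0.30041496, 0.2090305 ]), array([ 0.27902051, -0.00608011, -0.96046858]))
0.06 [[309.09904963 230.51386265]
 [309.98663177 212.33564058]]
0.07 [[312.38687623 238.12946178]
 [313.39616952 218.91931098]]
0.08 [[316.12200153 246.78113977]
 [317.27923256 226.41733831]]
0.09 [[320.40236838 256.69576182]
 [321.74182883 235.03441932]]
```

Request:
{"name": "step_arm", "arguments": {"steps": [[0, 0, 0, 0], [0, 0, 0, 0], [0, 0, 0, 0], [0, 0, 0, 0], [0, 0, 0, 0]], "hand": 20, "newtons": 40}}

```text
t: 12.95
position: [0.6064, 0.2996, 0.0552]
ee_rot: [0.001, 1.0, -0.0, -0.0]
ft_force: [-1.3, -4.1, 3.5]
grip_width: 0.447
gripper_force: 39.9
```

Request:
{"name": "step_arm", "arguments": {"steps": [[0, 0, 0, 9], [0, 0, 0, 18], [0, 0, 0, 27], [0, 0, 0, 36], [0, 0, 0, 45], [0, 0, 0, 54], [0, 0, 0, 63], [0, 0, 0, 72], [0, 0, 0, 81], [0, 0, 0, 89], [0, 0, 0, 89], [0, 0, 0, 89]]}}

```text
t: 14.45
position: [0.6065, 0.2997, 0.0552]
ee_rot: [0.701, 0.713, 0.0, 0.0]
ft_force: [-1.2, -4.7, 4.4]
grip_width: 0.444
gripper_force: 39.9
```

Request:
{"name": "step_arm", "arguments": {"steps": [[0, 0, 0, 0], [0, 0, 0, 0], [0, 0, 0, 0], [0, 0, 0, 0], [0, 0, -10, 0], [0, 0, -40, 0], [0, 0, -90, 0], [0, 0, -130, 0], [0, 0, -130, 0], [0, 0, -130, 0]], "hand": 62}}

```text
t: 15.7
position: [0.606, 0.2999, 0.1848]
ee_rot: [0.702, 0.712, -0.0, -0.0]
ft_force: [-0.5, 0.2, -0.8]
grip_width: 0.724
gripper_force: 0.0
```

```bash
python3 look.py w9 stop_top .095; python3 - <<'E'
from h import *
sc=eyes.get_image('scene');cv2.imwrite('pics/s9.png',sc)
d=eyes.spot_in('scene','stop_top');print(d)
d=eyes.spot_in('wrist','stop_top');print(d)
# compare head height: rows of darkness through the column of head
for n in ('scene0','s6','s9'):
    g=cv2.cvtColor(cv2.imread(f'pics/{n}.png'),cv2.COLOR_BGR2GRAY); print(n,g[134:160,184].tolist())
E
```

```text
t 15.7 p [0.606  0.2999 0.1848] y,x axes [[-0.015, 1.0, -0.0], [1.0, 0.015, -0.0]] j [0.29 0.34 1.51 0.   1.29 0.28] f [-0.5  0.2 -0.8] g 0.7236627186304379 0.0
stop_top [260. 188.] 0.9 [0.606  0.2993 0.095 ]
[]
[{'point': [256.9, 183.5], 'p': 0.65}]
scene0 [165, 167, 167, 167, 168, 167, 160, 93, 42, 35, 38, 37, 37, 39, 26, 21, 25, 40, 53, 100, 159, 168, 139, 122, 120, 120]
s6 [158, 169, 170, 170, 170, 170, 170, 162, 95, 44, 34, 36, 36, 37, 40, 33, 23, 23, 44, 101, 161, 170, 142, 125, 122, 122]
s9 [167, 169, 169, 169, 170, 170, 163, 93, 44, 33, 35, 33, 38, 41, 29, 21, 23, 38, 54, 101, 160, 170, 141, 124, 122, 121]
```

The darkness profile of the head matches the start picture, so the button is reset and up. Next is the handle.

Request:
{"name": "step_arm", "arguments": {"steps": [[-30, 0, -20, 0], [-80, 1, -20, 0], [-135, 2, -20, 0], [-190, 3, -20, 0], [-245, 4, -20, 0], [-285, 5, -20, 0], [-305, 5, -20, 0], [-305, 5, -20, 0], [-305, 5, -20, 0]], "hand": 50}}

```text
t: 17.08
position: [0.6157, -0.0036, 0.2048]
ee_rot: [0.701, 0.713, 0.0, -0.0]
ft_force: [0.5, 0.1, -0.6]
grip_width: 0.584
gripper_force: 0.0
```

```bash
python3 look.py w10 guard_handle .105; python3 - <<'E'
from h import *
w=cv2.imread('pics/w10.png'); 
for d in eyes.spot_in('wrist','guard_handle')[:1]: print(d)
cv2.imwrite('pics/c10.png',cv2.resize(w,(800,600)))
for x in (.606,.614,.622): print(x,proj('wrist',[[x,-.04,.105],[x,-.005,.105],[x,.03,.105]]).round(1).tolist())
E
```

```text
t 17.07 p [ 0.6157 -0.0036  0.2048] y,x axes [[-0.016, 1.0, 0.001], [1.0, 0.016, -0.0]] j [-0.19  0.18  1.66  0.    1.3  -0.21] f [ 0.5  0.1 -0.6] g 0.5839387314839066 0.0
guard_handle [257. 190.] 0.63 [ 0.6145 -0.0083  0.105 ]
{'point': [387.7, 174.8], 'p': 0.7}
0.606 [[247.8, 220.8], [248.1, 185.9], [248.4, 148.5]]
0.614 [[256.1, 220.9], [256.6, 186.1], [257.2, 148.7]]
0.622 [[264.3, 221.0], [265.2, 186.2], [266.1, 148.8]]
```

View pics/c10.png

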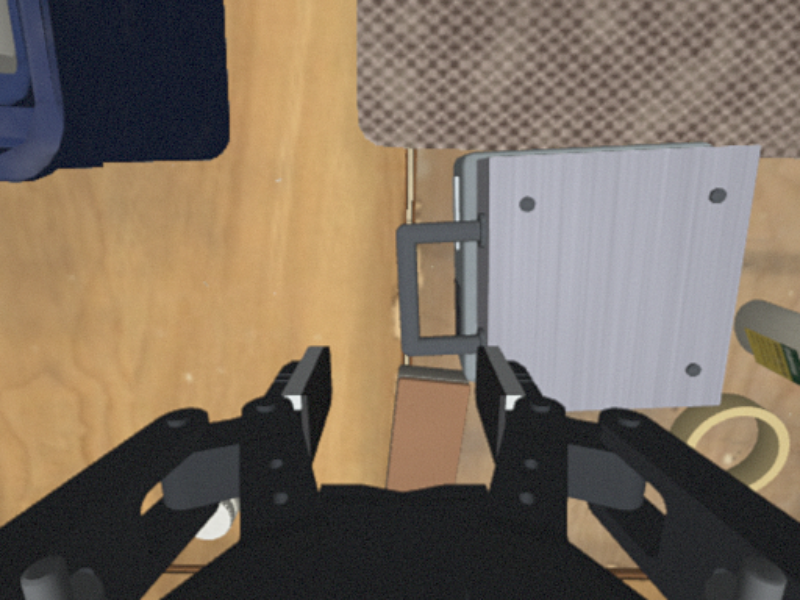

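The bar runs from about (258,146) to (264,225) in original pixels. Its middle is at about (0.617, -0.005), with a yaw of about 4°. I'll narrow the fingers and go down over it.

Request:
{"name": "step_arm", "arguments": {"steps": [[-1, 1, 20, -3], [-1, 1, 50, -3], [-1, 1, 75, -3], [-1, 1, 90, -3], [-1, 1, 100, -3], [-1, 1, 110, -3], [-1, 1, 118, -3], [-1, 1, 124, -3], [-1, 1, 127, -3], [-1, 1, 127, -3]], "hand": 34}}

```text
t: 18.48
position: [0.6168, -0.0059, 0.0779]
ee_rot: [0.683, 0.73, -0.0, -0.0]
ft_force: [-0.1, 0.3, -1.1]
grip_width: 0.4
gripper_force: 0.0
```

```bash
python3 look.py w11 guard_handle .105
```

```text
t 18.48 p [ 0.6168 -0.0059  0.0779] y,x axes [[-0.067, 0.998, 0.0], [0.998, 0.067, -0.0]] j [-0.19  0.33  1.73 -0.    1.08 -0.26] f [-0.1  0.3 -1.1] g 0.4004915605457382 0.0
guard_handle [260. 249.] 0.71 [ 0.6176 -0.006   0.105 ]
```

Request:
{"name": "step_arm", "arguments": {"steps": [[0, 0, 0, 0], [0, 0, 0, 0], [0, 0, 0, 0], [0, 0, 0, 0]], "hand": 0, "newtons": 40}}

```text
t: 19.08
position: [0.6188, -0.0059, 0.0787]
ee_rot: [0.683, 0.73, 0.002, 0.002]
ft_force: [6.9, 0.4, -2.4]
grip_width: 0.122
gripper_force: 38.9
```

```bash
python3 - <<'E'
import numpy as np
for d in range(0,46,3):
    a=np.deg2rad(d); c,s=np.cos(a),np.sin(a)
    X=-.185*c+.017*s; Z=.185*s+.017*c
    print(d,'fwd %.1f up %.1f'%((X+.185)*1000,(Z-.017)*1000))
E
```

```text
0 fwd 0.0 up 0.0
3 fwd 1.1 up 9.7
6 fwd 2.8 up 19.2
9 fwd 4.9 up 28.7
12 fwd 7.6 up 38.1
15 fwd 10.7 up 47.3
18 fwd 14.3 up 56.3
21 fwd 18.4 up 65.2
24 fwd 22.9 up 73.8
27 fwd 27.9 up 82.1
30 fwd 33.3 up 90.2
33 fwd 39.1 up 98.0
36 fwd 45.3 up 105.5
39 fwd 51.9 up 112.6
42 fwd 58.9 up 119.4
45 fwd 66.2 up 125.8
```

The bar is held (opening about 10 mm). It sat about 2 mm forward of the command, so I'll add that and follow the arc.

Request:
{"name": "step_arm", "arguments": {"steps": [[0, 2, 0, 0], [0, 2.5, -5, 0], [0, 3, -10, 0], [0, 5, -19, 0], [0, 7, -29, 0], [0, 9.5, -38, 0], [0, 12.5, -47, 0], [0, 16, -56, 0], [0, 16, -56, 0]]}}

```text
t: 20.2
position: [0.6324, -0.005, 0.1352]
ee_rot: [0.683, 0.731, -0.001, -0.001]
ft_force: [-6.8, -3.2, -0.2]
grip_width: 0.12
gripper_force: 39.1
```

```bash
python3 look.py w12 guard_handle .16; python3 - <<'E'
from h import *
cv2.imwrite('pics/s12.png',eyes.get_image('scene'))
for n in ('scene',):
  for d in eyes.spot_point(n,'guard_handle')[:1]: print(d, proj(n,[[.633,-.005,.161],[.619,-.005,.105]]))
E
```

```text
t 20.2 p [ 0.6324 -0.005   0.1352] y,x axes [[-0.067, 0.998, -0.0], [0.998, 0.067, -0.002]] j [-0.19  0.29  1.66 -0.    1.19 -0.25] f [-6.8 -3.2 -0.2] g 0.11988827812392287 39.10486042499542
guard_handle [257. 249.] 0.92 [ 0.6312 -0.0057  0.16  ]
{'point': [252.4, 170.0], 'p': 0.88} [[255.79445845 170.04876335]
 [252.12781812 187.0273543 ]]
```

Request:
{"name": "step_arm", "arguments": {"steps": [[0, 3, -9, 0], [0, 7.5, -17.5, 0], [0, 12.5, -26, 0], [0, 18, -34, 0], [0, 24, -41.5, 0], [0, 30, -49, 0], [0, 36.5, -56, 0], [0, 43.5, -63, 0], [0, 47, -66, 0], [0, 51, -69.5, 0], [0, 51, -69.5, 0], [0, 51, -69.5, 0]]}}

```text
t: 21.9
position: [0.6839, -0.0019, 0.2077]
ee_rot: [0.683, 0.731, -0.0, 0.001]
ft_force: [-10.8, -2.9, 10.1]
grip_width: 0.121
gripper_force: 39.5
```

```bash
python3 look.py w13 guard_handle .231; python3 - <<'E'
from h import *
cv2.imwrite('pics/s13.png',eyes.get_image('scene')); cv2.imwrite('pics/t13.png',eyes.get_image('top'))
p=manip.observe()['position']
for n in ('scene','top'):
  for d in eyes.spot_point(n,'guard_handle')[:1]: print(n,d, proj(n,[p+[0,0,.027]]))
E
```

```text
t 21.9 p [ 0.6839 -0.0019  0.2077] y,x axes [[-0.067, 0.998, -0.002], [0.998, 0.067, 0.0]] j [-0.17  0.33  1.47 -0.    1.33 -0.23] f [-10.8  -2.9  10.1] g 0.12065978246012755 39.476932883262634
guard_handle [255. 246.] 0.73 [ 0.682  -0.0025  0.231 ]
scene {'point': [266.0, 141.0], 'p': 0.87} [[268.72011119 139.60896982]]
top {'point': [323.3, 204.8], 'p': 0.43} [[257.06822999 163.34792652]]
```

Request:
{"name": "step_arm", "arguments": {"steps": [[0, -1, -1, 0], [0, -2, -2, 0], [0, -2, -2, 0], [0, -2, -2, 0]]}}

```text
t: 22.7
position: [0.6819, -0.002, 0.2062]
ee_rot: [0.683, 0.73, -0.0, 0.0]
ft_force: [-2.5, -3.6, 1.0]
grip_width: 0.121
gripper_force: 39.4
```

```bash
python3 - <<'E'
from h import *
s=manip.observe();p=s['position']
d=p-[.6188,-.0059,.0787]; f=d@[.998,.067,0]; X,Z=-.185+f,.017+d[2]
print(p,s['ft_force'],'ang',np.degrees(np.arctan2(Z,-X)-np.arctan2(.017,.185)),'r',np.hypot(X,Z), 'by x',np.degrees(np.arccos(-X/.1858))-5.25)
u=np.array([.998,.067,0]);b0=np.array([.619,-.006,.105])
for n in ('scene','wrist','top'):
  eyes.get_image(n)
  for dd in eyes.spot_point(n,'guard_handle')[:1]: print(n,dd['point'],dd['p'])
  for a in (40,45,50):
    t=np.radians(a); x=-.185*np.cos(t)+.017*np.sin(t)+.185; z=.185*np.sin(t)+.017*np.cos(t)-.017
    print(a,proj(n,[b0+u*x+[0,0,z]]).round(1))
E
```

```text
[ 0.68191466 -0.00198421  0.20619913] [-2.54638903 -3.57725945  1.01149953] ang 44.63357270487892 r 0.18895202436259947 by x 43.80985600015143
scene [267.8, 141.8] 0.56
40 [[265.9 145.9]]
45 [[268.9 140.5]]
50 [[272.1 135.2]]
wrist [255.6, 245.6] 0.95
40 [[242.6 237.2]]
45 [[265.2 246.6]]
50 [[292.9 256.3]]
40 [[257.2 169.6]]
45 [[257.  163.3]]
50 [[256.7 156.6]]
```

All estimates agree at about 44°. I'll raise it by one degree.

Request:
{"name": "step_arm", "arguments": {"steps": [[0, 1, -1, 0], [0, 2, -2, 0], [0, 2, -2, 0], [0, 2, -2, 0], [0, 2, -2, 0]]}}

```text
t: 23.62
position: [0.6837, -0.0019, 0.2078]
ee_rot: [0.683, 0.73, -0.0, 0.0]
ft_force: [-2.8, -5.5, 0.1]
grip_width: 0.12
gripper_force: 39.3
```

```bash
python3 - <<'E'
from h import *
s=manip.observe();p=s['position']
d=p-[.6188,-.0059,.0787]; f=d@[.998,.067,0]; X,Z=-.185+f,.017+d[2]
print(p,s['ft_force'],s['gripper_force'],np.degrees(np.arctan2(Z,-X)-np.arctan2(.017,.185)),np.degrees(np.arccos(-X/.1858))-5.25)
print(job.hand_in())
E
```

```text
[ 0.68374385 -0.00185412  0.207788  ] [-2.84129752 -5.49159665  0.09699562] 39.33387279510498 45.36918884203861 44.55447262545612
the job is handed in; nothing more can be done
None
```

I pushed the stop button until it latched and turned it a quarter turn clockwise, and it sprang back up. I then lifted the hood to about 45° (estimates 44.6° to 45.4°) and handed the job in at about 24 s, still gripping the handle.

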